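# Square a blank in the drilling jig, seat the jig cover on its pin and hold it down

### The job

Push the loose metal blank square and flush into the jig's fence corner. Then take the jig cover by its grip, turn it square with the jig with its drill bush towards the blank, set it on top of the locating pin about a finger's width off, and slide it across at that level until its hidden hole drops onto the pin. Press it down against the spring plungers until it sits flat on the jig and finish while still holding it pressed down, leaving the other things on the bench where they are.

Things in the scene. Friction and masses are not known exactly. Their poses are not given: they have to be found in the camera images.
- jig: Drilling jig, fixed. Grey base plate 210 (x) x 170 (y) x 12 mm, origin at the centre of its underside, z up. Along its +x edge a block 70 wide, full length in y, stands 20 mm above the plate (top 32 mm above the bench), inner face at x = +35. Along its +y edge a rail, 30 wide, same height, from the block to the -x edge, inner face at y = +45. The rest of the plate is open.
- jig_pin (a point): Centre of the top of the steel locating pin on the jig's block, at jig (70, 0, 42) mm. The pin is 12 mm dia., stands 10 mm above the block's top, and its upper 3.5 mm taper to 7 mm dia.
- jig_plungers (a point): Point amid the 4 spring plungers (8 mm dia., 4 mm proud of the block's top), at jig (70, 0, 36) mm; they stand at jig x = 45 and 95, y = +35 and -35 mm. Together they yield from about 9 N and are level with the block's top at about 15 N, part of which is the cover's weight: 10 to 12 N of push is needed. Let go, they lift the cover again.
- jig_corner (a point): Inner fence corner, where block, rail and base plate meet, at jig (35, 45, 12) mm.
- jig_drill (a point): Point at jig (20, 20, 32) mm: where cover_bush must be when the cover is seated.
- blank: Bright bare metal blank, a plain block 70 (x) x 50 (y) x 18 mm, about 0.17 kg, lying loose on the jig's base plate 15 to 50 mm off both fences, turned by up to 0.3 rad from the jig's axes. Origin at the centre of its underside. Flush in the corner its origin is at jig (0, 20, 12) mm, axes along the jig's.
- cover: Jig cover, loose flat on the bench: aluminium plate 12 mm thick, y = -55 to +55, x = -65 to +35 mm, about 0.42 kg, centre of mass near x = -13. Origin on its underside, at the centre of the locating hole; z up. Seated: origin at jig (70, 0, 32) mm, axes along the jig's. Dropped on the pin but not pressed it rests on the plungers 4 mm higher; on top of the pin 10 mm higher.
- cover_grip (a point): Centre of the top of the cover's black solid grip, at cover (0, 0, 47) mm, right above the hole. The grip is 60 (x) x 20 (y) mm and rises 35 mm above the plate: pinch it across its 20 mm. The hole below is 15 mm dia., 12 mm deep, rim chamfered 1 mm, closed above by the grip, so it is never seen.
- cover_bush (a point): Centre, on the underside, of the drill bush (a dark ring of about 19 mm outside dia. around a hole) in the cover, at cover (-50, 20, 0) mm. It marks the end of the cover that belongs over the blank.
- bearing: Steel bearing ring 60 mm dia., 18 mm high, lying flat; origin at the centre of its underside. Leave it.
- driver: Screwdriver with a wooden handle lying on the bench; origin near its middle, handle towards -x. Leave it.
- tin: White open cup 72 mm dia., 85 mm high; origin at the centre of its underside. Leave it.
Things that resemble listed ones, but are neither listed nor needed, are in the scene too. What is shaped like the cover but blue is not meant. What is shaped like the blank but blue is not meant.

How it is judged:
By the outcome, as a careful person would: the job done as asked, in the order asked, and still so for the second after the job is handed in, while the arm keeps its last pose, push and grip.
It also fails if it takes over 67 s, if anything falls off the work surface, if the arm or the gripper's body presses on something with over 40 N, if the wrist force passes 120 N, or if a joint passes its speed limit or range.

### The arm

A 6-joint arm with a two-finger parallel gripper is mounted at the origin on the work surface. World frame = base frame: x ahead of the robot, y to its left, z up, the work surface at z = 0. Lengths are in m, angles in rad, forces in N, time in s.
With the tool pointing down it reaches from about 0.35 to 0.875 m from the base axis. Payload 4.2 kg.
Tool frame: the origin (TCP) lies midway between the tips of the shut fingers; the grasp point (between the pads) lies 19 mm behind it (hold_point_z is the distance from the TCP to the grasp point, in m); z points along the fingers, y is the line along which they close (so a half turn about z gives the same grasp; the last joint's range is limited). The gripper opens to 87 mm and grips with 3 to 60 N. Pads are 19 mm wide; open, the fingers measure 117 mm over their backs; the gripper's body (75 mm by 190 mm) begins 51 mm behind the grasp point.
Start: joints at [-0.926, 0.385, 0.008, 0, -1.194, -0.259], TCP at [0.235, -0.579, 0.223] pointing down, gripper open.
Joint ranges: [-3.14, 3.14], [-1.21, 2.06], [-1.07, 1.41], [-3.16, 2.05], [-2.99, -0.16], [-3.1, 3.1]. Speed limits (rad/s): [2.79, 2.79, 3.14, 3.14, 3.14, 3.14].

### API

Orientations are given as a unit quaternion [x, y, z, w].
In Python, from plant import * gives the robot as it stands. Calls block until the motion is done:
- move_to(position, orientation): joint-space move of the TCP to a pose.
- servo_line(position, rotation=None, vel=0.15, force_limit=None): straight line of the TCP; rotation=None keeps the orientation; vel is the mean speed in m/s. With force_limit (N) it stops when the force on the tool has changed by that much, and returns True; else False.
- move_j(angles): joint-space move.
- gripper_to(opening): finger opening in m; the grip force is fixed at half the most; returns when the fingers have stopped.
- pause(seconds).
- ik(position, orientation): joint angles nearest the present ones, or None.
- camera(name): name is "side" or "top" or "wrist"; returns a dict with "color" (384x512x3 uint8, blue, green, red), "z_map" (384x512 float32, m along the optical axis (not along the pixel's ray), 0 where there is no reading), "fovy" (degrees; the focal length in pixels is half the picture's height over the tangent of half this angle, whatever the lens; pixels are square), "cx", "cy" (the principal point, pixels), "world_to_cam" (4x4, takes a point from world to camera coordinates). Camera axes: x right, y down, z forward; pixel columns grow to the right and rows downward; lengths in m; the calibration is good to about 2 mm. A picture is of the moment at which its call begins.
A pose or a line that the arm cannot do raises MotionError and nothing moves.
- hand_in(): hands the job in; it is judged then, once.
Readings, each from a call of its own:
- read_time(): time.
- read_qpos(): joint angles.
- read_qvel(): joint speeds.
- read_joint_efforts(): joint torques, N m.
- read_ee_pos(): TCP position.
- read_ee_rot(): TCP orientation.
- read_wrist_force(): force on the tool from outside, world axes, zero at the start.
- read_torque(): the same for the moment, N m.
- read_finger_gap(): finger opening in m.
- read_gripper_force(): force on a finger pad.
Only numpy, scipy, OpenCV 4.12 (cv2) and the standard library are available. Lean on these libraries where they do the work, as an engineer would, in place of code of your own. Each camera call takes 0.05 s, during which the arm holds its last target. There are 200 camera calls.

## Working session

There is one attempt and no reset: what is moved stays moved. The work goes in short steps, each a Python script; the robot and the scene stay as the last script left them, time stands still between calls to the robot, and variables do not carry over. Pictures are saved under pics/ and viewed, at most 10 in all, crops included, and the job is handed in when it is done.

```bash
mkdir -p pics; ls
cat > h.py <<'E'
from plant import *
import numpy as np, cv2
from scipy.spatial.transform import Rotation as R
def cam(n):
    c=camera(n); np.savez(f'{n}.npz',**c); return c
def ray(c,u,v):
    f=c['color'].shape[0]/2/np.tan(np.radians(c['fovy'])/2)
    T=np.linalg.inv(c['world_to_cam']); d=T[:3,:3]@np.array([(u-c['cx'])/f,(v-c['cy'])/f,1]); return T[:3,3],d
def onz(c,u,v,z):
    o,d=ray(c,u,v); return o+d*(z-o[2])/d[2]
def cloud(c):
    h,w=c['z_map'].shape; f=h/2/np.tan(np.radians(c['fovy'])/2)
    v,u=np.mgrid[:h,:w]; z=c['z_map']
    P=np.stack([(u-c['cx'])/f*z,(v-c['cy'])/f*z,z],-1); T=np.linalg.inv(c['world_to_cam'])
    Q=P@T[:3,:3].T+T[:3,3]; Q[z==0]=np.nan; return Q
def down(yaw):  # tool z down, tool x at angle yaw
    return (R.from_euler('z',yaw)*R.from_euler('x',np.pi)).as_quat()
E
python3 - <<'E'
from h import *
for n in('top','side'):
    c=cam(n); cv2.imwrite(f'pics/{n}0.png',cv2.resize(c['color'],(800,600)))
    T=np.linalg.inv(c['world_to_cam']); print(n,c['fovy'],c['cx'],c['cy'],T.round(3).tolist())
print(read_ee_pos(),read_ee_rot(),read_time())
E
```

```text
pics
top 48.785129902657715 249.42808759213892 195.74743828643903 [[0.014, -0.998, 0.066, 0.424], [-1.0, -0.015, -0.01, -0.012], [0.011, -0.066, -0.998, 1.123], [0.0, 0.0, 0.0, 1.0]]
side 43.36804970713855 251.68836762564914 191.08014061210994 [[-0.996, -0.057, 0.065, 0.384], [-0.085, 0.488, -0.868, 1.165], [0.018, -0.871, -0.491, 0.725], [0.0, 0.0, 0.0, 1.0]]
[ 0.2350022  -0.57855895  0.22156408] [-1.91611065e-01  9.81470444e-01  9.50869495e-04 -2.49811898e-04] 0.1
```

View pics/top0.png

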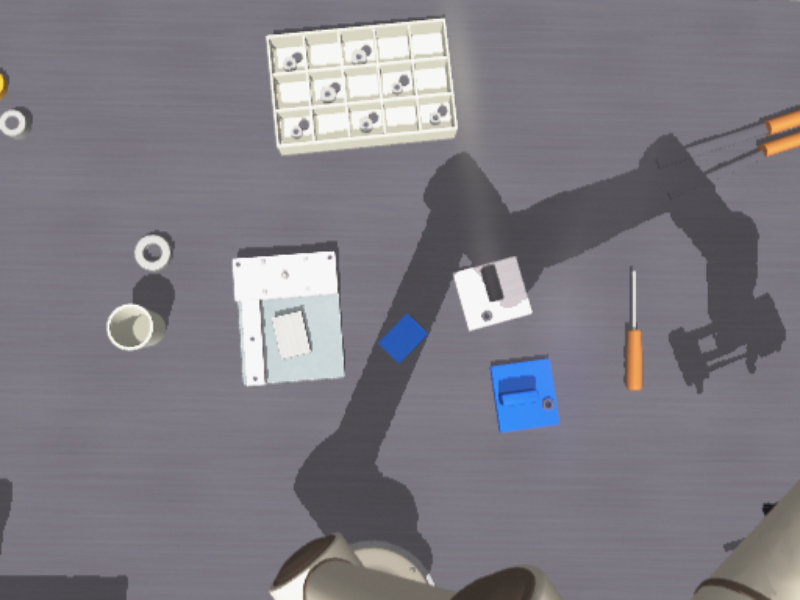

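View pics/side0.png

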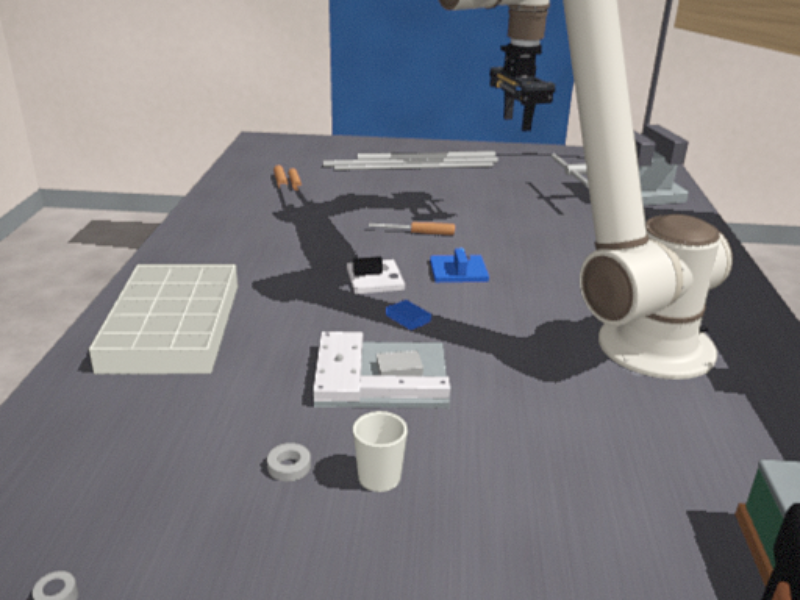

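The cover meant is the bare white/aluminium plate with the black grip at (492,293), because the one at (525,395) is blue. The blank meant is the bright block on the jig plate at (292,334), because the one at (403,338) is blue. I'll take wrist close-ups of both to confirm.

Run:
```python
from h import *
c=dict(np.load('top.npz'))
for nm,p,z in(('jig',(290,318),.012),('blank',(292,334),.03),('grip',(492,283),.047),('bush',(487,316),.012),('tin',(130,325),.085)):
    print(nm,onz(c,p[0]*.64,p[1]*.64,z).round(3))
J=onz(c,290*.64,318*.64,.012); G=onz(c,492*.64,293*.64,.012)
ims=[]
for n,P in(('wj',J),('wc',G)):
    move_to([P[0]-.03,P[1],.27],down(np.pi)); print(read_time(),read_qpos().round(2))
    c=camera('wrist'); np.savez(n+'.npz',**c); ims.append(c['color'])
    print(c['fovy'],np.linalg.inv(c['world_to_cam']).round(3).tolist())
for n,i in zip(('wj','wc'),ims): cv2.imwrite(f'pics/{n}.png',cv2.resize(i,(800,600)))
```

```text
jig [0.475 0.144 0.012]
blank [0.448 0.137 0.03 ]
grip [ 0.535 -0.19   0.047]
bush [ 0.483 -0.187  0.012]
tin [0.457 0.383 0.085]
2.7667 [ 0.66  0.08 -0.28  0.   -1.21 -2.23]
60.39765210869098 [[0.001, 0.97, 0.241, 0.379], [1.0, -0.001, -0.0, 0.144], [-0.0, 0.241, -0.97, 0.432], [0.0, 0.0, 0.0, 1.0]]
4.1083 [-0.07  0.19 -0.15 -0.   -1.24 -1.5 ]
60.39765210869098 [[-0.0, 0.97, 0.241, 0.426], [1.0, 0.0, 0.0, -0.194], [0.0, 0.241, -0.97, 0.432], [0.0, 0.0, 0.0, 1.0]]
```

View pics/wj.png

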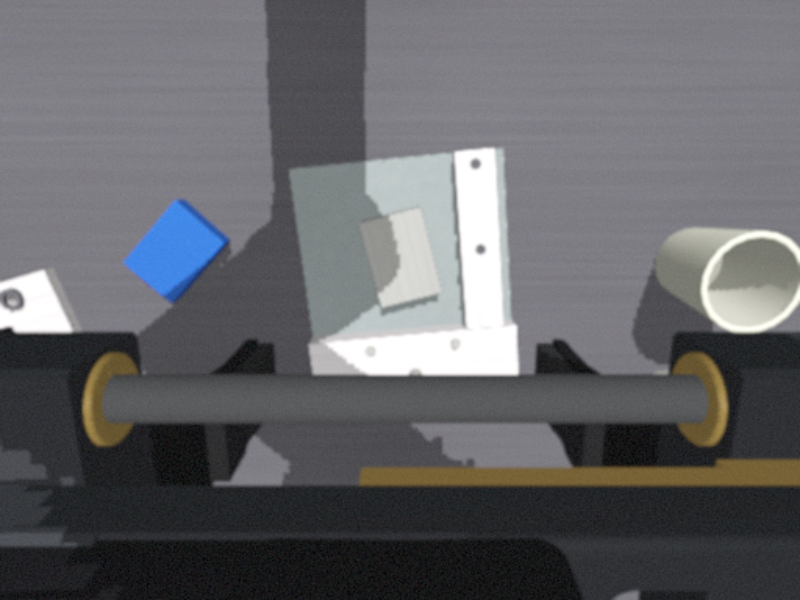

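View pics/wc.png

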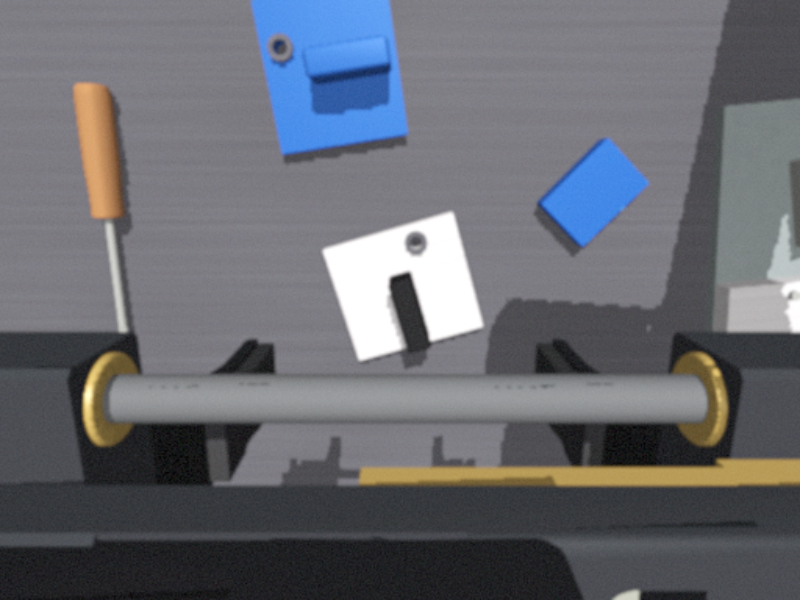

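The pictures confirm both choices: the white cover at (403,285) in the second view, with its bush at (415,242), and the bare blank on the jig at (400,258) in the first. Next is a better view of the jig block, then measuring.

Run:
```python
from h import *
move_to([.535,.144,.28],down(np.pi)); c=camera('wrist'); np.savez('wj2.npz',**c); print(read_time())
cv2.imwrite('pics/wj2.png',cv2.resize(c['color'],(800,600)))
def rect(P,nm):
    h=cv2.convexHull((P[:,:2]*1000).astype(np.float32)); r=cv2.minAreaRect(h); print(nm,len(P),np.round(r[0],1),np.round(r[1],1),round(r[2],1),'z',np.median(P[:,2]).round(4))
for n in('wj','wj2','wc'):
    c=dict(np.load(n+'.npz')); Q=cloud(c); z=Q[...,2]; vis=np.arange(384)[:,None]<212
    for nm,lo,hi,bx in(('blank',.025,.036,(.4,.5,.09,.18)),('top',.027,.036,(.35,.62,.05,.25)),('plate',.007,.018,(.35,.62,.05,.25)),('cover',.007,.018,(.44,.60,-.27,-.11)),('grip',.04,.055,(.44,.60,-.27,-.11)),('pin',.0385,.05,(.5,.6,.1,.2)),('plun',.0345,.04,(.5,.6,.05,.2))):
        m=(z>lo)&(z<hi)&vis&(Q[...,0]>bx[0])&(Q[...,0]<bx[1])&(Q[...,1]>bx[2])&(Q[...,1]<bx[3])
        k,l,s,_=cv2.connectedComponentsWithStats(m.astype(np.uint8))
        for i in range(1,k):
            if s[i,4]>(3 if nm in('pin','plun') else 150): rect(Q[l==i],n+' '+nm)
```

```text
5.5
wj blank 2267 [446.5 139.9] [70.  49.8] 14.4 z 0.0299
wj top 2954 [435.5 200.4] [142.8  63.5] 0.8 z 0.0319
wj top 2265 [446.5 139.9] [70.  49.8] 14.4 z 0.0299
wj plate 573 [432.2 223.5] [140.4   7.1] 5.3 z 0.012
wj plate 8760 [441.5 122.4] [140.5 130.4] 5.2 z 0.0119
wj cover 1413 [ 493.6 -174.9] [56.1 57.3] 16.3 z 0.0119
wj2 blank 2530 [446.6 140. ] [69.9 50.1] 14.5 z 0.03
wj2 top 10402 [474.8 145.1] [209.7 170.1] 5.7 z 0.0319
wj2 top 2530 [446.6 140. ] [69.9 50.1] 14.5 z 0.03
wj2 plate 603 [431.8 223.6] [139.7   6.9] 5.4 z 0.012
wj2 plate 9796 [441.3 122.4] [140.4 130.3] 5.4 z 0.012
wj2 cover 2927 [ 517.8 -179.9] [100.3  80.9] 16.1 z 0.012
wj2 pin 61 [544.  152.5] [ 9.6 10.6] 18.5 z 0.0412
wj2 plun 30 [515.6 184.2] [6.4 6.1] 0.5 z 0.0358
wj2 plun 29 [522.4 115.2] [6.3 7.6] 88.4 z 0.036
wj2 plun 23 [543.3 150.9] [ 8.8 11.7] 66.9 z 0.0386
wj2 plun 30 [565.  189.2] [6.6 6.2] 86.2 z 0.0358
wj2 plun 26 [571.7 119.4] [6.4 6.3] 0.5 z 0.036
wc top 1471 [534.8  94.9] [41.9 60.1] 4.7 z 0.0318
wc plate 6118 [465.8  93.6] [183.3  71. ] 5.4 z 0.012
wc cover 4924 [ 522.4 -195.5] [100.1 110. ] 16.2 z 0.0119
wc grip 570 [ 529.5 -193.4] [44.9 20. ] 16.2 z 0.0466
wc plun 32 [522.5 112.8] [8.  6.7] 88.9 z 0.0358
```

View pics/wj2.png

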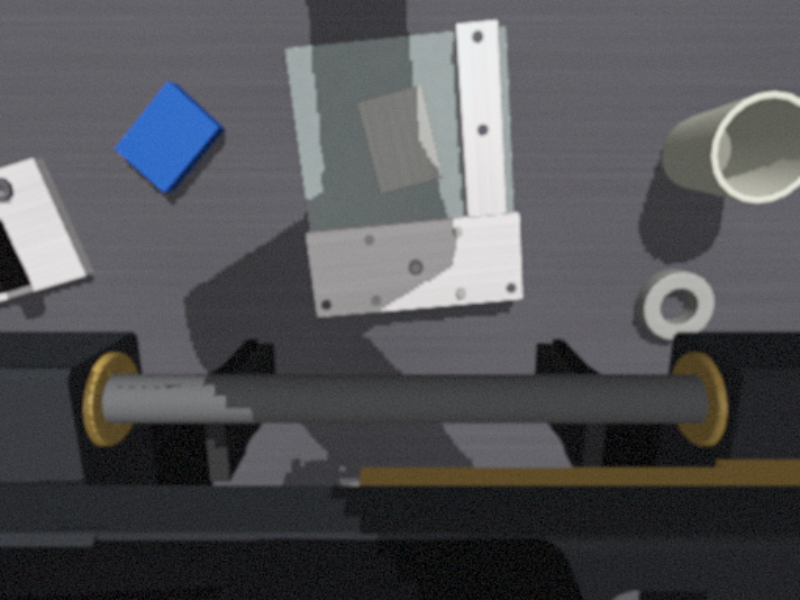

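The measurements agree with the sizes given. Jig origin is (474.5, 145.2) at yaw 5.5°. The blank is at (446.5, 140) at 14.4°, and the cover origin is (536.8, -191.3) at 16.2°. Next I'll push the blank.

```bash
cat >> h.py <<'E'
JO=np.array([.4745,.1452]); JY=np.radians(5.5)
def W(x,y,z):  # jig mm (xy), world z m
    c,s=np.cos(JY),np.sin(JY); return [JO[0]+(c*x-s*y)/1000,JO[1]+(s*x+c*y)/1000,z]
def rect(c,bx,lo,hi):
    Q=cloud(c); z=Q[...,2]; m=(z>lo)&(z<hi)&(Q[...,0]>bx[0])&(Q[...,0]<bx[1])&(Q[...,1]>bx[2])&(Q[...,1]<bx[3])
    k,l,s,_=cv2.connectedComponentsWithStats(m.astype(np.uint8)); i=1+s[1:,4].argmax()
    P=Q[l==i]; return cv2.minAreaRect(cv2.convexHull((P[:,:2]*1000).astype(np.float32)))
def jf(p): # world mm -> jig mm
    d=np.array(p)-JO*1000; c,s=np.cos(JY),np.sin(JY); return np.round([c*d[0]+s*d[1],-s*d[0]+c*d[1]],1)
E
python3 - <<'E'
from h import *
def jpos(): return jf(np.array(read_ee_pos()[:2])*1000), round(float(read_ee_pos()[2]),4), np.round(read_wrist_force(),1), round(read_time(),1)
qy=down(JY+np.pi/2); qx=down(JY); Z=.018
gripper_to(0.0)
def push(a,b,q,F):
    move_to(W(*a,.07),q); servo_line(W(*a,Z),vel=.12)
    hit=servo_line(W(*b,Z),vel=.04,force_limit=F); print('hit',hit,*jpos())
def up(a):
    servo_line(W(*a,Z),vel=.08); servo_line(W(*a,.08),vel=.2)
push((-28,-56),(-28,-10),qy,8); up((-28,-25))
push((-86,20),(-38,20),qx,8); up((-60,20))
push((0,-28),(0,-8),qy,8); up((0,-25))
move_to([.475,.085,.28],qy); c=camera('wrist'); np.savez('w3.npz',**c)
cv2.imwrite('pics/w3.png',cv2.resize(c['color'],(800,600)))
print(read_time())
r=rect(c,(.4,.52,.09,.2),.027,.031); print(jf(r[0]),r)
E
```

```text
hit True [-28.3 -16.2] 0.0179 [ 0.8 -2.1  0.8] 12.5
hit True [-44.6  19.4] 0.0174 [ 0.3 -0.3  0.1] 16.3
hit True [  0.1 -16.2] 0.0186 [ 1.5 -3.4  2. ] 19.6
21.2167
[ 1.7 22.4] ((474.07012939453125, 167.6559600830078), (73.4845962524414, 51.78521728515625), 5.346137046813965)
```

View pics/w3.png

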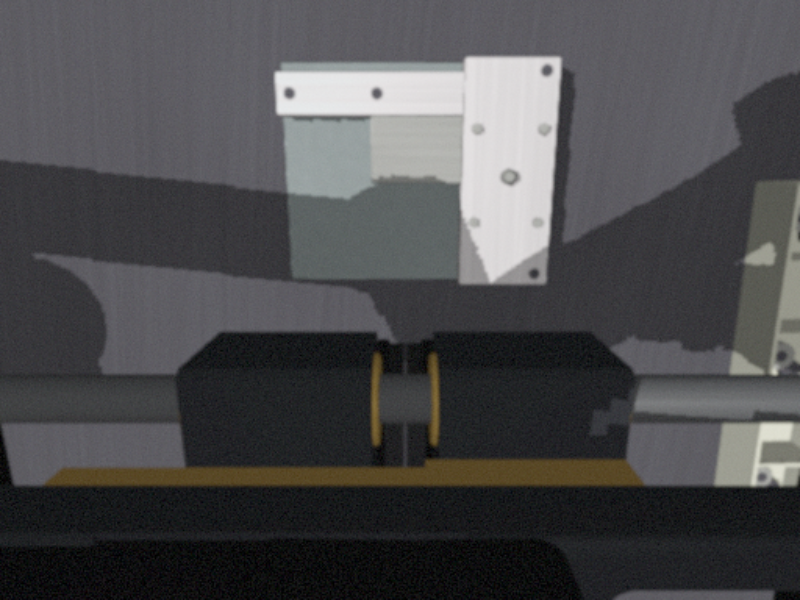

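Run:
```python
from h import *
c=dict(np.load('w3.npz')); Q=cloud(c); d=Q[...,:2]-JO; C,S=np.cos(JY),np.sin(JY)
x=(C*d[...,0]+S*d[...,1])*1e3; y=(-S*d[...,0]+C*d[...,1])*1e3; z=Q[...,2]
b=(z>.026)&(z<.0308)&(x>-50)&(x<33)&(y>-15)&(y<43)
print('n',b.sum())
e=[(a,y[b&(abs(x-a)<2.5)].min()) for a in range(-30,33,5)]; print('ymin fit',np.polyfit(*zip(*e),1),np.round([i[1] for i in e],1))
e=[(a,x[b&(abs(y-a)<2.5)].min()) for a in range(0,41,5)]; print('xmin fit',np.polyfit(*zip(*e),1),np.round([i[1] for i in e],1))
t=(z>.0311)&(z<.0335)&(y<100)
e=[(a,y[t&(abs(x-a)<2.5)&(y>38)].min()) for a in range(-95,25,10)]; print('rail',np.polyfit(*zip(*e),1),np.round([i[1] for i in e],1))
e=[(a,x[t&(abs(y-a)<2.5)&(x>28)].min()) for a in range(-75,40,10)]; print('block',np.polyfit(*zip(*e),1),np.round([i[1] for i in e],1))
tt=t&(abs(x)<115)&(abs(y)<95); r=cv2.minAreaRect(cv2.convexHull((Q[tt][:,:2]*1000).astype(np.float32))); print(jf(r[0]),r)
p=(z>.0385)&(z<.05)&(abs(x-70)<12)&(abs(y)<12); print('pin',x[p].mean(),y[p].mean(), x[p].min(),x[p].max(),y[p].min(),y[p].max())
for sx in(45,95):
  for sy in(-35,35):
    q=(z>.0345)&(abs(x-sx)<8)&(abs(y-sy)<8); print(x[q].mean().round(1),y[q].mean().round(1))
```

```text
n 1975
ymin fit [-6.29802721e-04 -3.43898563e+00] [-3.4 -3.4 -3.4 -3.4 -3.4 -3.4 -3.4 -3.5 -3.4 -3.4 -3.5 -3.5 -3.5]
xmin fit [ 1.79118415e-02 -3.50383859e+01] [-35.1 -34.9 -34.8 -34.8 -34.7 -34.6 -34.5 -34.4 -34.3]
rail [-0.08274993 40.28715542] [47.  47.  47.  46.8 46.9 47.  39.2 41.4 40.3 39.2 41.4 40.2]
block [-0.04958696 32.86151119] [35.7 35.4 35.1 34.9 34.8 35.7 35.4 35.1 29.  35.9 28.5 30.6]
[0.  1.1] ((474.3982849121094, 146.31590270996094), (209.53587341308594, 169.6343994140625), 5.389127731323242)
pin 69.5052425216242 1.3186847760693934 64.86385963649565 74.60068755819356 -4.3666421124363435 5.9809287507279505
42.7 -31.6
44.9 36.2
94.4 -33.7
94.8 35.9
```

The blank looks flush: its edges are at about (-35, -4.5) in the jig frame, within one pixel. But the y push stopped about 1.7 mm before the expected contact, so I'll confirm with one slow, firmer push.

Run:
```python
from h import *
def jpos(): return jf(np.array(read_ee_pos()[:2])*1000), round(float(read_ee_pos()[2]),4), np.round(read_wrist_force(),1), round(read_time(),1)
qy=down(JY+np.pi/2)
move_to(W(0,-24,.06),qy); servo_line(W(0,-24,.018),vel=.15); print(*jpos())
print(servo_line(W(0,-17,.018),vel=.05,force_limit=12),*jpos())
print(servo_line(W(0,-8,.018),vel=.02,force_limit=12),*jpos())
pause(.1); print(*jpos())
servo_line(W(0,-24,.018),vel=.15); servo_line(W(0,-24,.08),vel=.25);print(*jpos())
```

```text
[  0.9 -23.8] 0.019 [ 0.9 -0.4  0.5] 22.5
False [  0.7 -16.3] 0.019 [0.2 0.1 0.5] 22.8
True [  0.1 -16.2] 0.0184 [ 0.8 -1.   0.9] 23.1
[ -0.2 -16.2] 0.0181 [0.3 0.3 0.5] 23.2
[  0.3 -23.7] 0.0809 [-0.5  0.8  0. ] 23.8
```

The wall is solid at the same place under 12 N, so the blank is seated on both fences. Combining the views and touches puts the jig origin at about (475.3, 145.1), which I'll use. Now the cover.

```bash
cat >> h.py <<'E'
JO=np.array([.4753,.1451])
def jpos(): return jf(np.array(read_ee_pos()[:2])*1000), round(float(read_ee_pos()[2]),4), np.round(read_wrist_force(),1), round(read_time(),2)
E
python3 - <<'E'
from h import *
q=down(np.radians(16.2)); P=[.5372,-.1908]
gripper_to(.05); move_to(P+[.08],q); servo_line(P+[.016],vel=.1); print(*jpos(),read_qpos().round(2))
gripper_to(0.0); print('gap',read_finger_gap(),read_gripper_force(),*jpos())
z0=read_ee_pos()[2]
servo_line(P+[.09],vel=.2); print('gap',read_finger_gap(),z0,*jpos())
move_to(W(55,0,.09),down(JY)); print(*jpos(),'gap',read_finger_gap())
c=camera('wrist'); np.savez('w4.npz',**c)
f0=read_wrist_force(); print(servo_line(W(55,0,.062),vel=.08,force_limit=5),*jpos())
print(servo_line(W(55,0,.054),vel=.02,force_limit=3),*jpos())
pause(.1);print(*jpos(),f0.round(2), read_torque().round(2))
E
```

```text
[  30.  -340.2] 0.0164 [ 0.1 -0.   0.1] 26.9 [-0.06  0.52 -0.37  0.   -0.68  1.91]
gap 0.01999694587324399 29.995511015877128 [  29.6 -340.5] 0.0162 [ 0.3 -0.9  0.9] 27.53
gap 0.01994001780770695 0.016234868138146938 [  28.2 -339.7] 0.0888 [ 0.   0.2 -4.5] 28.05
[54.7 -0.9] 0.0894 [-1.1  0.1 -4.3] 29.33 gap 0.019639127173216427
False [55.2 -0.4] 0.0618 [ 0.8  0.3 -3.2] 29.88
True [55.7  0.3] 0.058 [-0.8  0.8  4.9] 30.21
[55.7  0.3] 0.0579 [-0.6  0.3  5.8] 30.31 [-0.09 -0.09 -2.78] [ 0.06  0.29 -0.02]
```

Run:
```python
from h import *
zc=.0575; t=read_time(); p=read_ee_pos()
for x in np.arange(56,80,1.0):
    servo_line(W(x,0,zc),vel=.03); j=jpos(); N=j[2][2]+4.3
    print(x,round(zc,4),*j)
    if j[1]<.0562: print('dropped'); break
    if N>8: zc+=.0003
    elif N<3: zc-=.0005
    if read_time()-t>9: break
```

```text
56.0 0.0575 [56.6  0.3] 0.058 [-1.3  0.8  3.6] 30.56
57.0 0.0575 [56.7  0.3] 0.058 [-2.7  1.9  5.4] 30.81
58.0 0.0578 [57.1  0.1] 0.0581 [-4.7  2.   5.5] 31.06
59.0 0.0581 [57.7 -0.1] 0.0581 [-5.2  1.6  6.4] 31.31
60.0 0.0584 [58.8 -0.4] 0.0581 [-5.2  1.7  4. ] 31.56
61.0 0.0587 [60.7 -0.3] 0.0582 [-2.4 -0.8 -0.4] 31.81
62.0 0.0587 [62.4  0. ] 0.0582 [-0.8 -0.2 -3.4] 32.06
63.0 0.0582 [63.  -0.1] 0.0581 [-2.  -0.1 -1.6] 32.31
64.0 0.0577 [63.6 -0.1] 0.0579 [-3.4  0.2  2.4] 32.56
65.0 0.0577 [66.   0.3] 0.0575 [-0.2  0.9 -4.3] 32.81
66.0 0.0572 [66.3  0. ] 0.0569 [ 0.4 -0.  -2.6] 33.06
67.0 0.0567 [67. -0.] 0.0565 [ 0.5 -0.7 -3.9] 33.31
68.0 0.0562 [68.1  0. ] 0.0562 [-0.7  0.5 -2.8] 33.56
69.0 0.0557 [69. -0.] 0.0556 [ 0.7  0.1 -4.2] 33.81
dropped
```

Run:
```python
from h import *
x,y=69.8,0.
for z in np.arange(.0545,.0495,-.001):
    servo_line(W(x,y,z),vel=.02); j=jpos(); F=j[2]; c,s=np.cos(JY),np.sin(JY)
    fx,fy=c*F[0]+s*F[1],-s*F[0]+c*F[1]
    print(round(z,4),round(x,2),round(y,2),*j,'lat',round(fx,1),round(fy,1))
    if abs(fx)>2.5: x+=.4*np.sign(fx)
    if abs(fy)>2.5: y+=.4*np.sign(fy)
    if F[2]+4.3>12: break
```

```text
0.0545 69.8 0.0 [69.8 -0. ] 0.0544 [-0.5 -0.1 -3.8] 34.06 lat -0.5 -0.1
0.0535 69.8 0.0 [69.7 -0.1] 0.0534 [-0.5 -0.9 -3.4] 34.31 lat -0.6 -0.8
0.0525 69.8 0.0 [69.7 -0. ] 0.0524 [ 0.4  0.  -4.5] 34.56 lat 0.4 -0.0
0.0515 69.8 0.0 [70.  0.] 0.0522 [-2.1 -0.3  2.5] 34.81 lat -2.1 -0.1
0.0505 69.8 0.0 [70.  0.] 0.0514 [-2.2 -0.2  6. ] 35.06 lat -2.2 0.0
```

Run:
```python
from h import *
x,y=69.8,0.
for z in np.arange(.0498,.0440,-.0006):
    servo_line(W(x,y,z),vel=.02); pause(.1); j=jpos()
    print(round(z,4),*j,round(read_finger_gap(),4))
    if j[2][2]>15.5: break
pause(.5); print(*jpos(),read_torque().round(2))
for n in('top','side','wrist'): cam(n)
c=dict(np.load('side.npz')); cv2.imwrite('pics/side5.png',cv2.resize(c['color'][180:280,180:310],(780,600),interpolation=cv2.INTER_CUBIC))
```

```text
0.0498 [70.  0.] 0.0509 [-3.9 -0.5  7. ] 35.41 0.0196
0.0492 [70.  0.] 0.0504 [-3.9 -0.9  7.8] 35.76 0.0195
0.0486 [70.  0.] 0.0499 [-3.1 -0.4  7.3] 36.11 0.0199
0.048 [70.  0.] 0.0494 [-2.8 -0.6  8.7] 36.46 0.0197
0.0474 [70.  0.] 0.0489 [-3.7  0.4  8.7] 36.81 0.0199
0.0468 [70.  0.] 0.0485 [-4.8 -0.3 10.2] 37.16 0.0199
0.0462 [70.  0.] 0.0482 [-4.9 -1.7 12.2] 37.51 0.0198
0.0456 [70.  0.] 0.0482 [-6.5 -0.3 15.2] 37.86 0.0199
0.045 [70.  0.] 0.0482 [-8.4 -0.7 19.3] 38.21 0.0197
[70.  0.] 0.0481 [-8.2 -0.3 18.5] 38.71 [-0.3   2.47 -0.05]
```

View pics/side5.png

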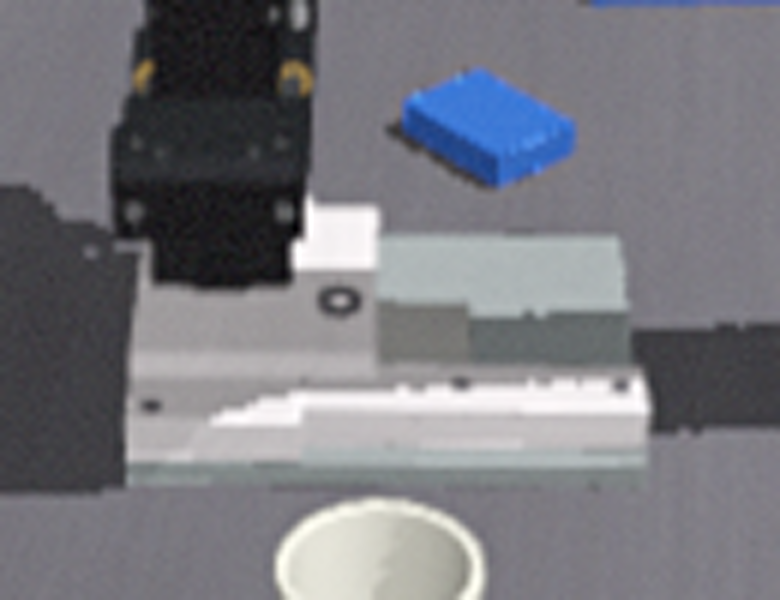

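Seating level reached: the TCP stopped at 0.0482 while the push rose. The picture shows the bush at (340,300) over the blank at (425,330), flush in the corner. I'll check tilt and squareness from depth before handing in.

Run:
```python
from h import *
for n in('top','side'):
    c=dict(np.load(n+'.npz')); Q=cloud(c); d=Q[...,:2]-JO; C,S=np.cos(JY),np.sin(JY)
    x=(C*d[...,0]+S*d[...,1])*1e3; y=(-S*d[...,0]+C*d[...,1])*1e3; z=Q[...,2]*1e3
    m=(z>38)&(z<50)&(x>0)&(x<110)&(y>-60)&(y<60); m=cv2.erode(m.astype(np.uint8),np.ones((3,3)))>0
    A=np.c_[x[m],y[m],np.ones(m.sum())]; k=np.linalg.lstsq(A,z[m],rcond=None)[0]; r=z[m]-A@k
    k2=np.linalg.lstsq(A[abs(r)<1],z[m][abs(r)<1],rcond=None)[0]
    print(n,m.sum(),'slopes',k2[:2].round(4),'z@(35,0)',round(k2@[35,0,1],2),'extent',x[m].min(),x[m].max(),y[m].min(),y[m].max())
    for a in range(-50,55,10):
        q=(abs(y-a)<4)&(z>38)&(z<50)&(x>-20)&(x<30)
        if q.any(): print(a,x[q].min().round(1),end='; ')
    b=(z>26)&(z<31)&(x<3)&(x>-50)&(y>-15)&(y<44); print('\nblank vis',b.sum(),x[b].min() if b.any() else '',y[b].min() if b.any() else '')
print(R.from_quat(read_ee_rot()).as_matrix()[:,[0,2]].round(4).tolist(),np.cos(JY),np.sin(JY),*jpos())
```

```text
top 489 slopes [0.0006 0.0033] z@(35,0) 44.15 extent 8.034866740230678 101.92038828311203 -52.8856694645986 52.239909416933514
-50 5.7; -40 6.3; -30 6.9; -20 5.6; -10 6.2; 0 6.9; 10 5.6; 20 5.9; 30 6.8; 40 5.7; 50 6.1; 
blank vis 173 -34.4408618244564 -5.0504196035405196
side 546 slopes [-0.0054  0.0115] z@(35,0) 43.31 extent 10.643210271766957 105.39150671870782 -54.213339715848775 58.86849318240396
-50 8.7; -40 8.6; -30 8.6; -20 8.5; -10 8.4; 0 8.3; 10 8.3; 20 8.3; 30 8.2; 40 8.1; 50 10.5; 
blank vis 122 -41.64583316099674 -2.247683315986313
[[0.9954, -0.0011], [0.0962, -0.0009], [-0.0012, -1.0]] 0.9953961983671789 0.09584575252022398 [70.  0.] 0.0482 [-8.  -1.  17.5] 38.86
```

```bash
python3 -c "
from h import *
print(*jpos(),read_finger_gap()); print(hand_in())"
```

```text
[70.  0.] 0.0482 [-8.  -1.  17.5] 38.86 0.020212745556497463
the job is handed in; nothing more can be done
None
```

The job is handed in at 38.9 s of the 67 s allowed: the blank is flush in the fence corner, and the cover is on the pin, square and flat, still gripped and pressed down with about 17 N.

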